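Refit the relays and control module of a vehicle-electrics trainer

TASK

Put the trainer's electrical parts back: stand each of the three loose black relays upright in the white holder of its own shape (square, slim oblong, round), down on the pocket's floor. Also fit the control module in its blue cradle, one end of its flange tucked under the lip and the other end lowered down inside the low stop, so that it lies flat, straight and in the middle of the cradle's width.

Things in the scene. Friction and masses are not known exactly. Their poses are not given: they have to be found in the camera images.
- relay_square: The square relay: black plastic block 32 x 32 mm, 48 mm tall with its four short brass blades (6 mm) underneath, on which it stands. x and y run along its sides. Origin: centre of its underside (the blade tips); z up. Loose, standing upright at the start, about 40 g. The plain housing walls above z = 14 mm can be gripped.
- relay_slim: The slim oblong relay: black plastic block 38 mm (along its x) by 16 mm (along its y), 48 mm tall with its four brass blades (6 mm) underneath, on which it stands. Origin: centre of its underside (the blade tips); z up. Loose, standing upright at the start, about 40 g. The plain housing walls above z = 14 mm can be gripped.
- relay_round: The round relay: black plastic can 34 mm in diameter, 48 mm tall with its four brass blades (6 mm) underneath, on which it stands. Origin: centre of its underside (the blade tips); z up. Loose, standing upright at the start, about 40 g. The plain housing walls above z = 14 mm can be gripped.
- holder_square: Holder for the square relay: open white tray with a square pocket 44 x 44 mm inside (52 x 52 mm outside). x and y run along its walls. Origin: centre of its underside, on the table; z up. Fixed, but elsewhere at every start. Total height 16 mm, walls 4 mm thick, pocket floor 5 mm above the table.
- holder_slim: Holder for the slim relay: open white tray with an oblong pocket 50 mm (along its x) by 28 mm (along its y) inside, 58 x 36 mm outside. Origin: centre of its underside, on the table; z up. Fixed, but elsewhere at every start. Total height 16 mm, walls 4 mm thick, pocket floor 5 mm above the table.
- holder_round: Holder for the round relay: open white dish with a round pocket 46 mm in diameter inside, 54 mm outside. Origin: centre of its underside, on the table; z up. Fixed, but elsewhere at every start. Total height 16 mm, walls 4 mm thick, pocket floor 5 mm above the table.
- module: Aluminium control module, loose, 250 g, flat on the table. Flange plate 120 (x) x 70 (y) x 5 mm; housing 72 x 64 mm on it, top 20 mm above the underside; on that, central, a black block 50 (x) x 22 (y) mm, top at 52 mm: grip it across its 22 mm. Bare flange sticks out 24 mm at both x ends, which are alike: either may go under the lip. Origin: centre of underside; z up.
- cradle: Blue, fixed, placed afresh each start. Origin: centre of underside, z up; +x (lip end) points away from robot within 0.5 rad. Floor 144 (x) x 94 (y), top z=6 mm. Lip end: wall face x=+64, lip back to x=+48, underside z=17, top 21. Stop: x=-64 to -72, top z=14. Open sides. Module has 8 mm play in x; it will not go in flat: tilt ~0.2 rad, low end under lip near the wall, then lower the other.
Not all that is in view belongs to the job. What is shaped like the relay_square but purple is not meant.

How it is judged (in metres and radians):
At the end, for the whole second after the job is handed in: Each relay upright (0.12 rad) in its own-shape holder, centres within 10 mm, underside 2-9 mm above the holder's. Module in cradle: x within 7 mm, y within 14 mm of centre, underside 3-9 mm above the cradle's, tilt under 0.04, in line within 0.2 rad (either way). All at rest, released (horizontal distance between relay_square and holder_square below 0.01 m and z of relay_square in the frame of holder_square between 0.002 and 0.009 m and angle between each of relay_square, relay_slim, relay_round's own z axis and vertical below 0.12 rad and linear speed of each of relay_square, relay_slim, relay_round, module below 0.02 m/s and angular speed of each of relay_square, relay_slim, relay_round, module below 0.2 rad/s and horizontal distance between relay_slim and holder_slim below 0.01 m and z of relay_slim in the frame of holder_slim between 0.002 and 0.009 m and horizontal distance between relay_round and holder_round below 0.01 m and z of relay_round in the frame of holder_round between 0.002 and 0.009 m and x of module in the frame of cradle between -0.007 and 0.007 m and y of module in the frame of cradle between -0.014 and 0.014 m and z of module in the frame of cradle between 0.003 and 0.009 m and angle between module's own z axis and vertical below 0.04 rad and angle between the x axis of module and the x axis of cradle, either way round below 0.2 rad); the robot touches nothing.
It also fails if it takes over 99 s, if anything falls off the work surface, if the arm or the gripper's body presses on something with over 40 N, if the wrist force passes 120 N, or if a joint passes its speed limit or range.

ROBOT

A 6-joint arm with a two-finger parallel gripper is mounted at the origin on the work surface. World frame = base frame: x ahead of the robot, y to its left, z up, the work surface at z = 0. Lengths are in mm, angles in rad, forces in N, time in s.
With the tool pointing down it reaches from about 375 to 975 mm from the base axis. Payload 3.8 kg.
Tool frame: the origin (TCP) lies at the very end of the fingers, on their centre line; the grasp point (between the pads) lies 19 mm behind it (arm.hold_point_z is the distance from the TCP to the grasp point, in mm); z points along the fingers, y is the line along which they close (so a half turn about z gives the same grasp; the last joint's range is limited). The gripper opens to 88 mm and grips with 3 to 60 N. Pads are 18 mm wide; open, the fingers measure 123 mm over their backs; the gripper's body (75 mm by 187 mm) begins 45 mm behind the grasp point.
Start: joints at [1.31, 0.264, 1.604, -0, 1.274, -0.037], TCP at [149.805, 658.161, 216.906] pointing down, gripper open.
Joint ranges: [-2.63, 2.63], [-0.94, 2.18], [0.31, 2.57], [-1.31, 4.45], [0, 2.66], [-2.55, 2.55]. Speed limits (rad/s): [2.57, 2.57, 3.14, 3.14, 3.14, 3.14].

INTERFACE

Orientations are given as a 3x3 rotation matrix whose columns are the frame's x, y, z axes.
In Python, from workcell import sensors, capture, workorder, arm gives the robot as it stands. The module is installed in compiled form; this text tells all that it offers.
- The arm moves only by the tool arm_command, never from a script. Its argument "increments" is text: rows parted by semicolons, each of 7 numbers parted by spaces: the turn, a rotation vector about the tool's x, y, z in degrees, then the shift along the tool's x, y, z in cm, then the opening, from 0 (shut) to 1 (fully open). A call has 1 to 12 rows; each row is the pose to reach, as a shift and turn from the pose commanded when the call began, along the tool's axes at that moment; what a row does not reach only later rows make up. A row lasts 1/12 s, in which the tool goes at most 41.7 mm and 7.16 degrees, less where a joint would pass 70% of its speed; a pose out of reach is approached as far as the arm can. A call with a gripper value outside its range is refused whole. The fingers move at their own pace and stop on an object; the grip force is fixed at half the most. Time passes only in rows, so rows that repeat a pose let the fingers close. It gives the time, the measured TCP pose, the force, the opening and the grip force at its end, in the units of the state.
- sensors.read_state(): the state, without advancing time (a new reading comes with each control period).
- capture(name): name is "side" or "top" or "wrist"; returns a dict with "pixels" (384x512x3 uint8, blue, green, red), "vertical_fov" (degrees; the focal length in pixels is half the picture's height over the tangent of half this angle, whatever the lens; pixels are square), "cx", "cy" (the principal point, pixels), "origin" and "orientation" of the camera in the world. Camera axes: x right, y down, z forward; pixel columns grow to the right and rows downward; lengths in mm; the calibration is good to about 2 mm. A picture is of the moment at which its call begins. There is no depth.
- workorder.sign_off(): hands the job in; it is judged then, once.
The state is a dict: "t": time; "joint_positions": joint angles; "dq": joint speeds; "joint_efforts": joint torques, N m; "position": TCP position; "eef_rot": TCP orientation; "wrist_force": force on the tool from outside, world axes, zero at the start; "wrist_torque": the same for the moment, N m; "gripper_width": finger opening in mm; "finger_force": force on a finger pad.
Only numpy, scipy, OpenCV 4.12 (cv2) and the standard library are available. Lean on these libraries where they do the work, as an engineer would, in place of code of your own. Each camera call takes 0.05 s, during which the arm holds its last target. There are 200 camera calls.

## Working session

There is one attempt and no reset: what is moved stays moved. The work goes in short steps, Python scripts to look and compute and a tool call to move; the robot and the scene stay as the last step left them, time stands still between calls to the robot, and variables do not carry over. Pictures are saved under pics/ and viewed, at most 14 in all, crops included, and the job is handed in when it is done.

Besides the shell and the picture viewer there is one more tool, called after ">>>" by a JSON object that holds its "api" and its "payload", one argument or row to a line. arm_command: Moves the arm, as the interface text tells. Its arguments: {"type":"object","properties":{"increments":{"type":"string"}},"required":["increments"]}

```bash
mkdir -p pics; cat > h.py <<'E'
import numpy as np, cv2, pickle
from workcell import sensors, capture, workorder, arm
def snap(cam,name):
    c=capture(cam); cv2.imwrite(f'pics/{name}.png',c['pixels']); pickle.dump(c,open(f'pics/{name}.pkl','wb')); return c
def load(n): return pickle.load(open(f'pics/{n}.pkl','rb'))
def K(c):
    f=192/np.tan(np.radians(c['vertical_fov'])/2); return f
def toworld(c,px,z):
    px=np.atleast_2d(np.array(px,float)); f=K(c)
    d=np.c_[(px[:,0]-c['cx'])/f,(px[:,1]-c['cy'])/f,np.ones(len(px))]@np.array(c['orientation']).T
    o=np.array(c['origin']); return o+d*((z-o[2])/d[:,2])[:,None]
def topix(c,P):
    p=(np.atleast_2d(P)-np.array(c['origin']))@np.array(c['orientation']); f=K(c)
    return np.c_[p[:,0]/p[:,2]*f+c['cx'],p[:,1]/p[:,2]*f+c['cy']]
E
python3 - <<'E'
from h import *
for n in ('top','side'):
    c=snap(n,n+'0'); print(n,c['vertical_fov'],c['cx'],c['cy'],np.round(c['origin']),np.round(c['orientation'],3).tolist())
s=sensors.read_state(); print(s['t'],np.round(s['eef_rot'],3).tolist(),s['wrist_force'])
a=cv2.resize(cv2.imread('pics/top0.png'),(800,600),interpolation=cv2.INTER_CUBIC);cv2.imwrite('pics/t0b.png',a)
a=cv2.resize(cv2.imread('pics/side0.png'),(800,600),interpolation=cv2.INTER_CUBIC);cv2.imwrite('pics/s0b.png',a)
E
```

```text
top 42.71113678391184 255.05594656260624 188.4926424381339 [ 413.  -11. 1231.] [[0.019, -0.998, 0.067], [-1.0, -0.017, 0.025], [-0.023, -0.068, -0.997]]
side 51.655836471965756 257.8585524222511 194.22260603585943 [  66. -424.  598.] [[0.709, -0.486, 0.51], [-0.705, -0.474, 0.528], [-0.014, -0.734, -0.679]]
0.1 [[-0.975, 0.222, -0.0], [0.222, 0.975, -0.002], [0.0, -0.002, -1.0]] [-0.18651451 -0.61015989 -0.07236825]
```

View pics/t0b.png

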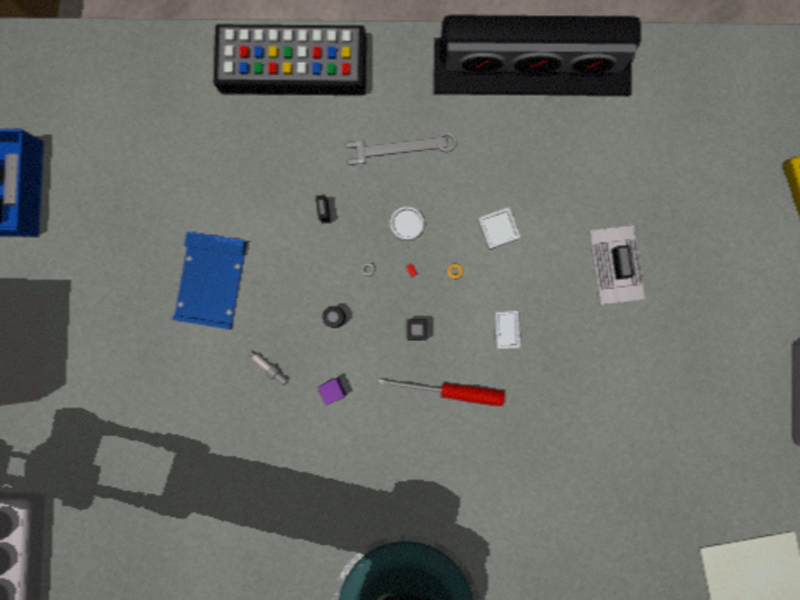

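View pics/s0b.png

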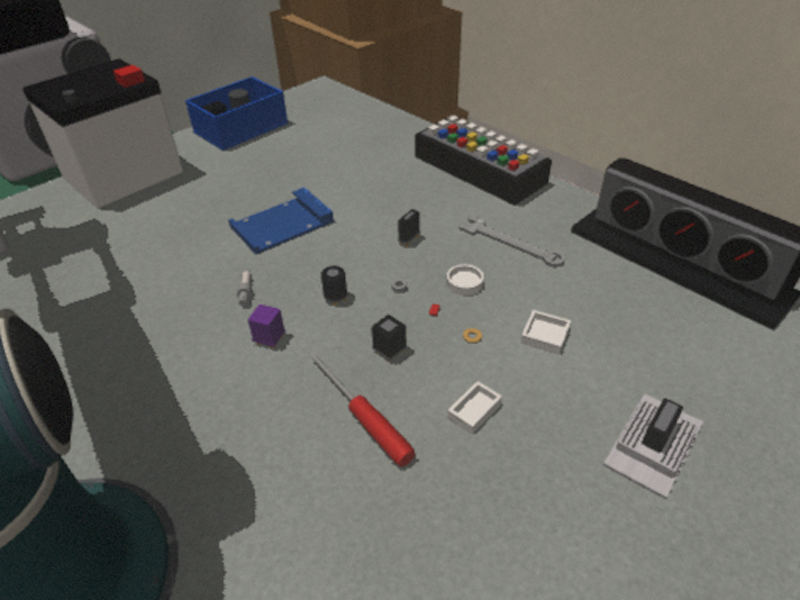

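Top view (800 px wide): slim relay (322,208), round relay (334,316), square relay (418,328). Holders: round (407,223), square (499,228), slim (508,329). Module (617,264), cradle (210,280). The purple decoy is at (332,390). I'll fit poses with silhouettes in both views.

```bash
cat > fit.py <<'E'
from h import *
from scipy.optimize import minimize
def box(lx,ly,z0,z1,cx=0,cy=0): return np.array([[cx+a*lx/2,cy+b*ly/2,z] for a in(-1,1) for b in(-1,1) for z in(z0,z1)])
def cyl(d,z0,z1): 
    t=np.linspace(0,2*np.pi,40); return np.r_[[[d/2*np.cos(a),d/2*np.sin(a),z] for a in t for z in(z0,z1)]]
M=dict(relay_square=[box(32,32,6,48)],relay_slim=[box(38,16,6,48)],relay_round=[cyl(34,6,48)],
 holder_square=[box(52,52,0,16)],holder_slim=[box(58,36,0,16)],holder_round=[cyl(54,0,16)],
 module=[box(120,70,0,5),box(72,64,5,20),box(50,22,20,52)],
 cradle=[box(144,94,0,6),box(8,94,0,14,-68),box(24,94,0,21,60) if 0 else box(16,94,17,21,56),box(8,94,0,21,68)])
S=4
def render(c,parts,p,roi):
    x0,y0,x1,y1=roi; im=np.zeros(((y1-y0)*S,(x1-x0)*S),np.uint8); R=np.array([[np.cos(p[2]),-np.sin(p[2]),0],[np.sin(p[2]),np.cos(p[2]),0],[0,0,1]])
    for q in parts:
        u=(topix(c,q@R.T+[p[0],p[1],p[3] if len(p)>3 else 0])+.5-[x0,y0])*S
        cv2.fillConvexPoly(im,np.round(cv2.convexHull(u.astype(np.float32))*16).astype(np.int32),255,shift=4)
    return cv2.resize(im,None,fx=1/S,fy=1/S,interpolation=cv2.INTER_AREA)/255.
def mask(c,name,roi):
    x0,y0,x1,y1=roi; a=c['pixels'][y0:y1,x0:x1].astype(float)
    bg=np.median(np.r_[a[0],a[-1],a[:,0],a[:,-1]],0); d=a-bg
    if name.startswith('relay'): m=np.clip((bg.mean()*.55-a.mean(2))/20+.5,0,1)
    elif name=='cradle': m=np.clip((a[...,0]-a[...,2]-50)/40+.5,0,1)
    elif name.startswith('holder'): m=np.clip((a.mean(2)-bg.mean()-30)/40+.5,0,1)
    else: m=(np.abs(d).max(2)>28).astype(float)
    b=(m>.5).astype(np.uint8); n,l,st,_=cv2.connectedComponentsWithStats(b); k=1+np.argmax(st[1:,4])
    keep=cv2.dilate((l==k).astype(np.uint8),np.ones((3,3)))
    cs,_=cv2.findContours((l==k).astype(np.uint8),cv2.RETR_EXTERNAL,cv2.CHAIN_APPROX_NONE); f=np.zeros_like(b); cv2.drawContours(f,cs,-1,1,-1)
    return np.maximum(m*keep,cv2.erode(f,np.ones((3,3))))
def fit(views,name,yaws,p0):
    best=None
    def cost(p): return sum(1-np.minimum(r,m).sum()/np.maximum(r,m).sum() for c,m,roi in views for r in [render(c,M[name],p,roi)])
    for y in yaws:
        s=np.array([[0,0,0],[10,0,0],[0,10,0],[0,0,.25]])+[p0[0],p0[1],y]
        r=minimize(cost,[*p0[:2],y],method='Nelder-Mead',options=dict(initial_simplex=s,xatol=.02,fatol=1e-5))
        if best is None or r.fun<best.fun: best=r
    return best.x,best.fun/len(views)
E
cat > run0.py <<'E'
from fit import *
t,s=load('top0'),load('side0')
G=dict(relay_slim=(322,208),relay_round=(334,316),relay_square=(418,328),holder_round=(407,223),holder_square=(499,228),holder_slim=(508,329),module=(617,264),cradle=(210,280))
vis=[];canv=[x['pixels'].copy() for x in(t,s)]
for n,g in G.items():
    h=dict(r=24,h=8,m=20,c=5)[n[0]]; P=toworld(t,np.array(g)/1.5625-.5,h)[0]
    def roi(c,pad):
        q=np.vstack(M[n]); e=np.hypot(q[:,0],q[:,1]).max(); u=topix(c,P+[[a*e,b*e,z-h] for a in(-1,1) for b in(-1,1) for z in(0,q[:,2].max())])
        a=np.floor(u.min(0)-pad).astype(int); b=np.ceil(u.max(0)+pad).astype(int); return (max(a[0],0),max(a[1],0),min(b[0],512),min(b[1],384))
    pad=0 if n=='relay_slim' else 4
    V=[(c,mask(c,n,r),r) for c in(t,s) for r in[roi(c,pad)]]
    yw=[-.4,0,.4] if n=='cradle' else [0] if 'round' in n else np.arange(-1.5,1.5,.4)
    out=[fit(v,n,yw,P) for v in(V,V[:1],V[1:])]
    print(n,*[(np.round(a[:2],1).tolist(),round(a[2],3),round(b,3)) for a,b in out])
    for c,k in((t,0),(s,1)):
        r=roi(c,pad); m=render(c,M[n],out[0][0],r); cs,_=cv2.findContours((m>.5).astype(np.uint8),0,1); cv2.drawContours(canv[k],cs,-1,(0,255,255),1,offset=r[:2])
a=np.hstack([cv2.resize(canv[0][80:240,100:420],(800,400),interpolation=0)]); b=cv2.resize(canv[1][110:330,130:460],(800,533),interpolation=0)
cv2.imwrite('pics/ov.png',a);cv2.imwrite('pics/ov2.png',b)
E
python3 run0.py
```

```text
relay_slim ([627.6, 139.8], np.float64(0.2), np.float64(0.202)) ([628.5, 139.4], np.float64(0.086), np.float64(0.187)) ([625.4, 139.6], np.float64(0.332), np.float64(0.168))
relay_round ([457.5, 118.1], np.float64(0.056), np.float64(0.153)) ([458.4, 118.2], np.float64(0.232), np.float64(0.139)) ([455.8, 117.2], np.float64(0.301), np.float64(0.125))
relay_square ([440.0, -12.1], np.float64(-1.559), np.float64(0.151)) ([441.6, -12.1], np.float64(-1.558), np.float64(0.14)) ([438.0, -13.1], np.float64(-0.136), np.float64(0.125))
holder_round ([611.3, 9.8], np.float64(0.032), np.float64(0.308)) ([611.3, 9.9], np.float64(0.226), np.float64(0.098)) ([623.0, 19.1], np.float64(-1.179), np.float64(0.501))
holder_square ([606.7, -137.6], np.float64(1.934), np.float64(0.173)) ([606.7, -139.0], np.float64(0.365), np.float64(0.082)) ([616.5, -132.6], np.float64(-1.206), np.float64(0.236))
holder_slim ([443.1, -152.6], np.float64(0.077), np.float64(0.169)) ([443.3, -153.7], np.float64(0.061), np.float64(0.074)) ([451.0, -147.7], np.float64(0.105), np.float64(0.236))
module ([549.9, -327.7], np.float64(0.145), np.float64(0.275)) ([550.7, -328.5], np.float64(-2.999), np.float64(0.388)) ([549.4, -327.3], np.float64(0.145), np.float64(0.156))
cradle ([514.3, 326.0], np.float64(-0.151), np.float64(0.197)) ([513.9, 325.4], np.float64(-0.142), np.float64(0.037)) ([514.1, 328.2], np.float64(-0.232), np.float64(0.349))
```

View pics/ov.png

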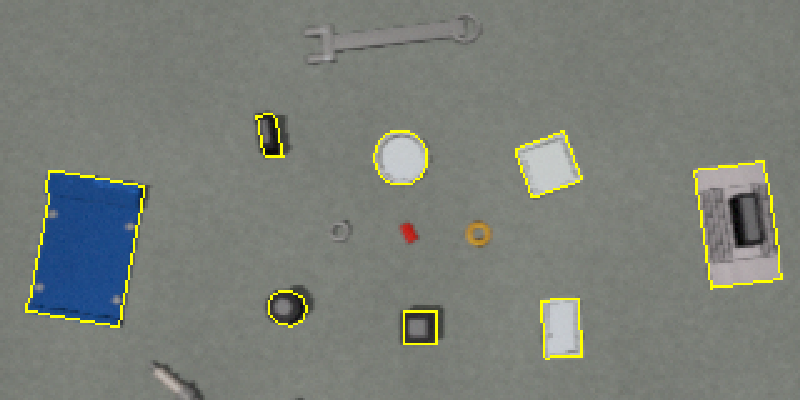

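View pics/ov2.png

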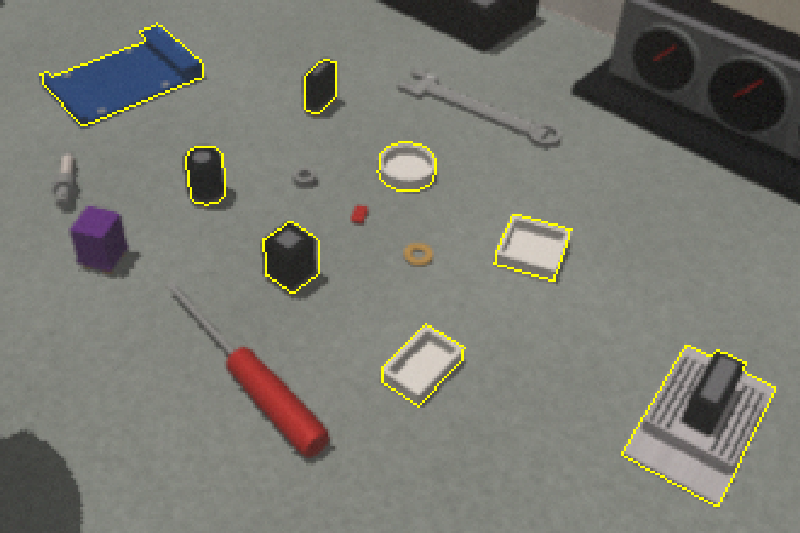

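Overlays match all eight items in both views (square relay ≈(440,-12), round (457,118), slim (627,140), etc.). Helper for moves next.

```bash
cat > plan.py <<'E'
import sys; from h import *; from scipy.spatial.transform import Rotation as Ro
# args: groups x,y,z,yang[,tilt]  ; each relative to the current pose
s=sensors.read_state(); R=np.array(s['eef_rot']); p=np.array(s['position'])
print('t',round(s['t'],2),'pos',np.round(p,1),'q',np.round(s['joint_positions'],2),'w',round(s['gripper_width'],1),'F',np.round(s['wrist_force'],1))
for g in sys.argv[1:]:
    v=[float(a) for a in g.split(',')]; a=v[3]; y=np.array([np.cos(a),np.sin(a),0]); z=np.array([0,0,-1.]); x=np.cross(y,z)
    T=np.c_[x,y,z]
    if len(v)>4: # tilt about horizontal axis y, lowering the end along heading v[5]
        h=np.array([np.cos(v[5]),np.sin(v[5]),0]); ax=np.cross([0,0,1],h); T=Ro.from_rotvec(ax*v[4]).as_matrix()@T
    print(g,'turn',np.round(np.degrees(Ro.from_matrix(R.T@T).as_rotvec()),2),'shift cm',np.round(R.T@(np.array(v[:3])-p)/10,3))
E
python3 plan.py 440,-12.5,150,0.0 440,-12.5,20,0
```

```text
t 0.1 pos [149.6 657.5 215.7] q [ 1.31  0.26  1.61 -0.    1.27 -0.04] w 88.1 F [-0.2 -0.6 -0.1]
440,-12.5,150,0.0 turn [-0.1   0.08 77.18] shift cm [-43.181 -58.872   6.69 ]
440,-12.5,20,0 turn [-0.1   0.08 77.18] shift cm [-43.181 -58.846  19.69 ]
```

>>> {"api": "arm_command", "payload": {
  "increments": "0 0 77.2 -43.18 -58.87 6.7 1;0 0 77.2 -43.18 -58.87 6.7 1;0 0 77.2 -43.18 -58.87 6.7 1;0 0 77.2 -43.18 -58.87 6.7 1;0 0 77.2 -43.18 -58.87 6.7 1;0 0 77.2 -43.18 -58.87 6.7 1;0 0 77.2 -43.18 -58.87 6.7 1;0 0 77.2 -43.18 -58.87 6.7 1;0 0 77.2 -43.18 -58.87 6.7 1;0 0 77.2 -43.18 -58.87 6.7 1;0 0 77.2 -43.18 -58.87 6.7 1;0 0 77.2 -43.18 -58.87 6.7 1"
}}

```text
t: 1.1
position: [347.8, 199.4, 170.9]
eef_rot: [[0.004, 1.0, 0.0], [1.0, -0.004, 0.0], [0.0, 0.0, -1.0]]
wrist_force: [0.6, -0.3, -0.4]
gripper_width: 88.1
finger_force: 0.0
```

```bash
python3 plan.py 440,-12.5,150,0.0 440,-12.5,20,0
```

```text
t 1.1 pos [347.8 199.4 170.9] q [ 0.46 -0.24  2.2  -0.    1.18  0.46] w 88.1 F [ 0.6 -0.3 -0.4]
440,-12.5,150,0.0 turn [ 0.02 -0.01 -0.23] shift cm [-21.154   9.302   2.089]
440,-12.5,20,0 turn [ 0.02 -0.01 -0.23] shift cm [-21.156   9.299  15.089]
```

>>> {"api": "arm_command", "payload": {
  "increments": "0 0 0 -21.15 9.3 2.1 1;0 0 0 -21.15 9.3 2.1 1;0 0 0 -21.15 9.3 2.1 1;0 0 0 -21.15 9.3 2.1 1;0 0 0 -21.15 9.3 2.1 1;0 0 0 -21.15 9.3 2.1 1;0 0 0 -21.15 9.3 2.1 1;0 0 0 -21.15 9.3 2.1 1"
}}

```text
t: 1.77
position: [440.4, -11.1, 149.7]
eef_rot: [[0.004, 1.0, -0.002], [1.0, -0.004, 0.001], [0.0, -0.002, -1.0]]
wrist_force: [-0.4, 0.1, -0.2]
gripper_width: 88.3
finger_force: 0.0
```

```bash
python3 plan.py 440,-12.5,150,0.0 440,-12.5,20,0; python3 -c "
from h import *
c=snap('wrist','w1'); print(np.round(c['origin']),c['vertical_fov'],np.round(c['orientation'],2).tolist())"
```

```text
t 1.77 pos [440.4 -11.1 149.7] q [-0.08 -0.13  2.16  0.    1.12 -0.08] w 88.3 F [-0.4  0.1 -0.2]
440,-12.5,150,0.0 turn [-0.09 -0.03 -0.22] shift cm [-0.136 -0.043 -0.034]
440,-12.5,20,0 turn [-0.09 -0.03 -0.22] shift cm [-0.142 -0.022 12.966]
[441.  64. 318.] 68.98947284119527 [[1.0, -0.0, -0.0], [-0.0, -0.96, -0.29], [-0.0, 0.29, -0.96]]
```

View pics/w1.png

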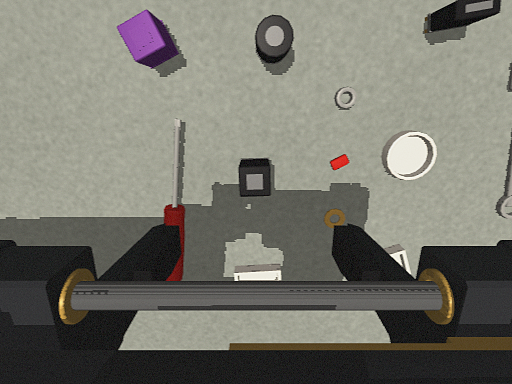

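Wrist view: square relay at (255,177), the screwdriver shaft to its left at x≈175; I'll narrow the opening to clear it. I'm checking the relay poses from this view.

```bash
python3 - <<'E'
from fit import *
c=load('w1')
print(toworld(c,[[175,205],[178,125]],4)[:,:2].round())
for n,P,yw in(('relay_square',(440,-12),[-.2,0,.2]),('relay_round',(457,118),[0])):
    q=np.vstack(M[n]);u=topix(c,q+[P[0],P[1],0]);a=np.floor(u.min(0)-9).astype(int);b=np.ceil(u.max(0)+9).astype(int);r=(a[0],max(a[1],0),b[0],b[1])
    x0,y0,x1,y1=r; g=c['pixels'][y0:y1,x0:x1].max(2); m=(g<52).astype(np.uint8)
    cs,_=cv2.findContours(m,0,1);k=max(cs,key=cv2.contourArea);f=np.zeros_like(m);cv2.drawContours(f,[k],-1,1,-1)
    print(n,fit([(c,f.astype(float),r)],n,yw,P))
for n,px,h in (('hr',(410,155),16),):
    print(n,toworld(c,[px],h).round(1))
E
python3 plan.py 440,-12.5,20,0
```

```text
[[343. -51.]
 [355.  42.]]
relay_square (array([ 4.38418594e+02, -9.75427266e+00,  4.32607327e-02]), np.float64(0.09485006621930436))
relay_round (array([ 4.56993682e+02,  1.15730284e+02, -9.60453251e-03]), np.float64(0.837043370885785))
hr [[608.2  10.   16. ]]
t 1.82 pos [440.1 -10.2 149.7] q [-0.08 -0.14  2.16  0.    1.12 -0.08] w 88.0 F [-0.7  0.4 -0.1]
440,-12.5,20,0 turn [-0.09 -0.04 -0.12] shift cm [-2.3900e-01  7.0000e-03  1.2972e+01]
```

>>> {"api": "arm_command", "payload": {
  "increments": "0 0 0 0 0 6 0.65;0 0 0 0 0 13 0.65;0 0 0 0 0 13 0.65;0 0 0 0 0 13 0.65;0 0 0 0 0 13 0.65;0 0 0 0 0 13 0;0 0 0 0 0 13 0;0 0 0 0 0 13 0;0 0 0 0 0 13 0;0 0 0 0 0 13 0;0 0 0 0 0 4 0;0 0 0 0 0 4 0"
}}

```text
t: 2.82
position: [437.7, -10.1, 102.3]
eef_rot: [[0.001, 1.0, -0.007], [1.0, -0.001, 0.001], [0.001, -0.007, -1.0]]
wrist_force: [1.6, 0.1, -0.9]
gripper_width: 31.5
finger_force: 29.8
```

```bash
python3 plan.py 607,-138.5,100,0.365 607,-138.5,25,.365
```

```text
t 2.82 pos [437.7 -10.1 102.3] q [-0.08 -0.08  2.2  -0.    1.03 -0.08] w 31.5 F [ 1.6  0.1 -0.9]
607,-138.5,100,0.365 turn [ -0.39  -0.1  -20.95] shift cm [-12.833  16.938   0.109]
607,-138.5,25,.365 turn [ -0.39  -0.1  -20.95] shift cm [-12.837  16.99    7.609]
```

>>> {"api": "arm_command", "payload": {
  "increments": "0 0 -21 -12.8 16.8 1 0;0 0 -21 -12.8 16.8 1 0;0 0 -21 -12.8 16.8 1 0;0 0 -21 -12.8 16.8 1 0;0 0 -21 -12.8 16.8 1 0;0 0 -21 -12.8 16.8 1 0;0 0 -21 -12.8 16.8 1 0;0 0 -21 -12.8 16.8 1 0;0 0 -21 -12.8 16.8 1 0"
}}

```text
t: 3.57
position: [607.4, -137.4, 93.4]
eef_rot: [[-0.358, 0.934, -0.001], [0.934, 0.358, 0.001], [0.001, -0.001, -1.0]]
wrist_force: [-0.0, 0.6, -0.8]
gripper_width: 31.2
finger_force: 29.8
```

```bash
python3 plan.py 607,-138.5,100,0.365 607,-138.5,25,.365; python3 -c "
from h import *
snap('wrist','w2')"
```

```text
t 3.57 pos [ 607.4 -137.4   93.4] q [-0.26  0.27  1.84  0.    1.04 -0.63] w 31.2 F [-0.   0.6 -0.8]
607,-138.5,100,0.365 turn [-0.06 -0.06  0.08] shift cm [-0.085 -0.072 -0.657]
607,-138.5,25,.365 turn [-0.06 -0.06  0.08] shift cm [-0.093 -0.064  6.843]
```

View pics/w2.png

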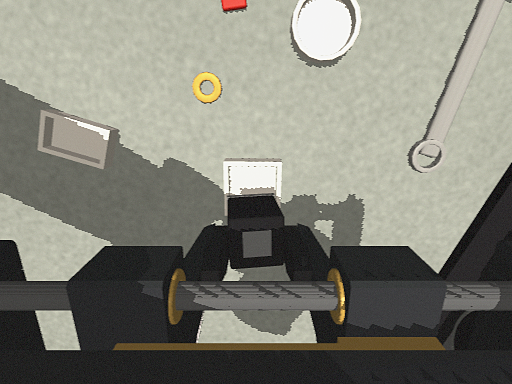

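Relay is held straight at (256,230), lined up with the holder (252,180). Lowering and releasing.

>>> {"api": "arm_command", "payload": {
  "increments": "0 0 0 0 0 3 0;0 0 0 -0.08 -0.07 6 0;0 0 0 -0.08 -0.07 6.7 0;0 0 0 -0.08 -0.07 6.7 0;0 0 0 -0.08 -0.07 6.7 0;0 0 0 -0.08 -0.07 6.7 0.65;0 0 0 -0.08 -0.07 6.7 0.65;0 0 0 -0.08 -0.07 6.7 0.65;0 0 0 -0.08 -0.07 6.7 0.65;0 0 0 0 0 0 0.65;0 0 0 0 0 0 0.65;0 0 0 0 0 0 0.65"
}}

```text
t: 4.62
position: [613.3, -139.4, 100.2]
eef_rot: [[-0.358, 0.934, 0.01], [0.934, 0.358, -0.003], [-0.006, 0.009, -1.0]]
wrist_force: [1.5, -0.1, 0.5]
gripper_width: 57.2
finger_force: 0.0
```

```bash
python3 plan.py 457.5,117,100,0.2 457.5,117,20,0.2
```

```text
t 4.62 pos [ 613.3 -139.4  100.2] q [-0.26  0.27  1.83  0.    1.04 -0.63] w 57.2 F [ 1.5 -0.1  0.5]
457.5,117,100,0.2 turn [0.53 0.32 9.52] shift cm [29.519 -5.371 -0.21 ]
457.5,117,20,0.2 turn [0.53 0.32 9.52] shift cm [29.569 -5.441  7.79 ]
```

>>> {"api": "arm_command", "payload": {
  "increments": "0 0 9.5 29.1 -4.9 -1 0.65;0 0 9.5 29.1 -4.9 -1 0.65;0 0 9.5 29.1 -4.9 -1 0.65;0 0 9.5 29.1 -4.9 -1 0.65;0 0 9.5 29.1 -4.9 -1 0.65;0 0 9.5 29.1 -4.9 -1 0.65;0 0 9.5 29.1 -4.9 -1 0.65;0 0 9.5 29.1 -4.9 -1 0.65;0 0 9.5 29.1 -4.9 -1 0.65;0 0 9.5 29.1 -4.9 -1 0.65;0 0 9.5 29.1 -4.9 -1 0.65"
}}

```text
t: 5.53
position: [459.6, 115.1, 103.6]
eef_rot: [[-0.198, 0.98, 0.001], [0.98, 0.198, -0.0], [-0.0, 0.001, -1.0]]
wrist_force: [-0.2, -1.0, 0.2]
gripper_width: 57.4
finger_force: 0.0
```

```bash
python3 plan.py 457.5,117,100,0.2 457.5,117,20,0.2; python3 -c "
from h import *
snap('side','s1');c=snap('wrist','w3')
a=cv2.imread('pics/s1.png')[110:330,130:460]
cv2.imwrite('pics/m1.png',np.hstack([cv2.resize(a,(400,267)),cv2.resize(c['pixels'],(400,300))[:267]]))"
```

```text
t 5.53 pos [459.6 115.1 103.6] q [ 0.19 -0.02  2.14 -0.    1.02 -0.01] w 57.4 F [-0.2 -1.   0.2]
457.5,117,100,0.2 turn [ 0.03  0.03 -0.02] shift cm [ 0.233 -0.168  0.357]
457.5,117,20,0.2 turn [ 0.03  0.03 -0.02] shift cm [ 0.237 -0.172  8.357]
```

View pics/m1.png

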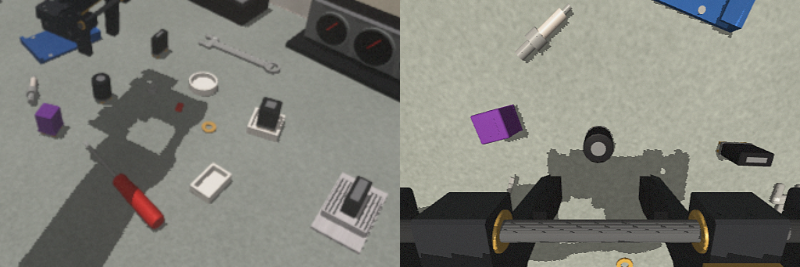

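Square relay sits upright in its holder (left half, 268,112), and the round relay is centred between the fingers (right half, 598,145). Grasping the round one.

>>> {"api": "arm_command", "payload": {
  "increments": "0 0 0 0.2 -0.1 4 0.65;0 0 0 0.2 -0.1 8.3 0.65;0 0 0 0.2 -0.1 8.3 0.65;0 0 0 0.2 -0.1 8.3 0.65;0 0 0 0.2 -0.1 8.3 0;0 0 0 0.2 -0.1 8.3 0;0 0 0 0.2 -0.1 8.3 0;0 0 0 0.2 -0.1 8.3 0;0 0 0 0 0 0 0;0 0 0 0 0 0 0;0 0 0 0 0 0 0;0 0 0 0 0 0 0"
}}

```text
t: 6.63
position: [462.3, 116.7, 107.9]
eef_rot: [[-0.199, 0.98, 0.009], [0.98, 0.199, 0.002], [-0.0, 0.009, -1.0]]
wrist_force: [-0.0, 0.5, -0.7]
gripper_width: 31.8
finger_force: 30.0
```

```bash
python3 plan.py 611,10,100,0.2
```

```text
t 6.63 pos [462.3 116.7 107.9] q [ 0.19 -0.02  2.14  0.    1.02 -0.01] w 31.8 F [-0.   0.5 -0.7]
611,10,100,0.2 turn [0.52 0.   0.03] shift cm [-13.414  12.444   0.902]
```

>>> {"api": "arm_command", "payload": {
  "increments": "0 0 0 -13.4 12.6 0.5 0;0 0 0 -13.4 12.6 0.5 0;0 0 0 -13.4 12.6 0.5 0;0 0 0 -13.4 12.6 0.5 0;0 0 0 -13.4 12.6 0.5 0;0 0 0 -13.4 12.6 0.5 0;0 0 0 -13.4 12.6 0.5 0;0 0 0 -13.4 12.6 0.5 0;0 0 0 -13.4 12.6 0.5 0"
}}

```text
t: 7.38
position: [607.1, 10.5, 97.7]
eef_rot: [[-0.2, 0.98, -0.002], [0.98, 0.2, 0.0], [0.001, -0.002, -1.0]]
wrist_force: [-0.1, 0.5, -0.9]
gripper_width: 31.9
finger_force: 30.0
```

```bash
python3 plan.py 611,10,100,0.2 611,10,25.5,0.2; python3 -c "
from h import *
s=snap('side','s2');c=snap('wrist','w4')
a=s['pixels'][110:330,130:460]
cv2.imwrite('pics/m2.png',np.hstack([cv2.resize(a,(400,267)),cv2.resize(c['pixels'],(400,300))[:267]]))"
```

```text
t 7.38 pos [607.1  10.5  97.7] q [-0.02  0.24  1.87  0.    1.04 -0.23] w 31.9 F [-0.1  0.5 -0.9]
611,10,100,0.2 turn [-0.12 -0.04  0.07] shift cm [-0.131  0.373 -0.227]
611,10,25.5,0.2 turn [-0.12 -0.04  0.07] shift cm [-0.136  0.388  7.223]
```

View pics/m2.png

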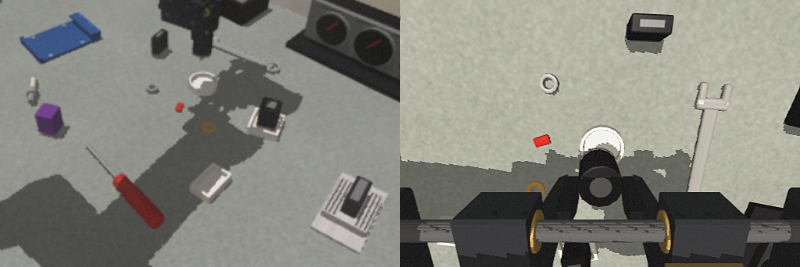

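Round relay held upright (600,185), holder at (602,143). Lowering.

>>> {"api": "arm_command", "payload": {
  "increments": "0 0 0 -0.1 0.3 3 0;0 0 0 -0.1 0.3 6 0;0 0 0 -0.1 0.3 7 0;0 0 0 -0.1 0.3 7 0;0 0 0 -0.1 0.3 7 0;0 0 0 -0.1 0.3 7 0.65;0 0 0 -0.1 0.3 7 0.65;0 0 0 -0.1 0.3 7 0.65;0 0 0 -0.1 0.3 7 0.65;0 0 0 0 0 -0.5 0.65;0 0 0 0 0 -0.5 0.65;0 0 0 0 0 -0.5 0.65"
}}

```text
t: 8.48
position: [614.2, 9.6, 111.5]
eef_rot: [[-0.199, 0.98, 0.012], [0.98, 0.199, -0.0], [-0.003, 0.012, -1.0]]
wrist_force: [1.7, -0.3, 1.6]
gripper_width: 57.3
finger_force: 0.0
```

```bash
python3 plan.py 627.5,139.5,105,-1.37 | sed 's/^/ /'; python3 - <<'E'
from h import *; print(0)
E
```

```text
t 8.48 pos [614.2   9.6 111.5] q [-0.03  0.23  1.85  0.    1.05 -0.23] w 57.3 F [ 1.7 -0.3  1.6]
 627.5,139.5,105,-1.37 turn [ 0.67 -0.42 89.97] shift cm [12.472  3.879  0.661]
0
```

>>> {"api": "arm_command", "payload": {
  "increments": "0 0 90 12.2 4.5 -0.5 0.65;0 0 90 12.2 4.5 -0.5 0.65;0 0 90 12.2 4.5 -0.5 0.65;0 0 90 12.2 4.5 -0.5 0.65;0 0 90 12.2 4.5 -0.5 0.65;0 0 90 12.2 4.5 -0.5 0.65;0 0 90 12.2 4.5 -0.5 0.65;0 0 90 12.2 4.5 -0.5 0.65;0 0 90 12.2 4.5 -0.5 0.65;0 0 90 12.2 4.5 -0.5 0.65;0 0 90 12.2 4.5 -0.5 0.65;0 0 90 12.2 4.5 -0.5 0.65"
}}

```text
t: 9.48
position: [628.8, 138.2, 108.5]
eef_rot: [[0.961, 0.275, 0.0], [0.275, -0.961, 0.0], [0.0, 0.0, -1.0]]
wrist_force: [0.3, 0.4, 0.3]
gripper_width: 57.2
finger_force: 0.0
```

```bash
python3 plan.py 627.5,139.5,20,-1.37
```

```text
t 9.48 pos [628.8 138.2 108.5] q [ 0.18  0.29  1.78 -0.    1.07  1.47] w 57.2 F [0.3 0.4 0.3]
627.5,139.5,20,-1.37 turn [ 0.   -0.01  4.45] shift cm [-0.088 -0.164  8.849]
```

>>> {"api": "arm_command", "payload": {
  "increments": "0 0 4.4 -0.1 -0.1 0 0.65;0 0 4.4 -0.1 -0.1 0 0.65"
}}

```text
t: 9.65
position: [627.4, 138.8, 108.5]
eef_rot: [[0.979, 0.205, -0.0], [0.205, -0.979, 0.0], [-0.0, -0.0, -1.0]]
wrist_force: [-0.7, -0.2, 0.1]
gripper_width: 57.4
finger_force: 0.0
```

```bash
python3 plan.py 627.5,139.5,20,-1.37;  python3 -c "
from h import *
s=snap('side','s3');c=snap('wrist','w5')
a=s['pixels'][110:330,130:460]
cv2.imwrite('pics/m3.png',np.hstack([cv2.resize(a,(400,267)),cv2.resize(c['pixels'],(400,300))[:267]]))"
```

```text
t 9.65 pos [627.4 138.8 108.5] q [0.18 0.29 1.78 0.   1.07 1.54] w 57.4 F [-0.7 -0.2  0.1]
627.5,139.5,20,-1.37 turn [-0.   0.   0.3] shift cm [ 0.025 -0.062  8.846]
```

View pics/m3.png

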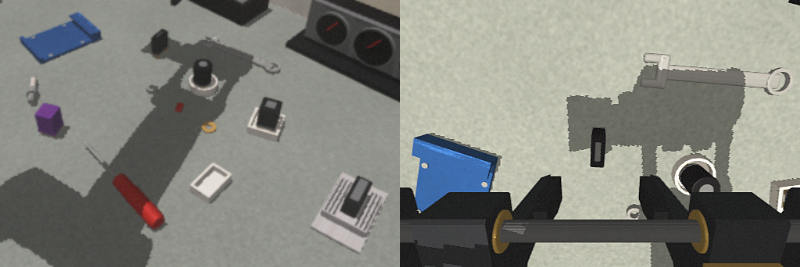

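Round relay is in its dish (left half, 203,75), and the slim relay is aligned between the fingers (598,148). Grasping.

>>> {"api": "arm_command", "payload": {
  "increments": "0 0 0 0 0 4 0.65;0 0 0 0 0 8 0.65;0 0 0 0 0 8.8 0.65;0 0 0 0 0 8.8 0.65;0 0 0 0 0 8.8 0;0 0 0 0 0 8.8 0;0 0 0 0 0 8.8 0;0 0 0 0 0 8.8 0;0 0 0 0 0 8.8 0;0 0 0 0 0 0 0;0 0 0 0 0 0 0;0 0 0 0 0 0 0"
}}

```text
t: 10.75
position: [633.1, 139.9, 117.7]
eef_rot: [[0.978, 0.206, 0.013], [0.206, -0.978, 0.002], [0.014, 0.0, -1.0]]
wrist_force: [1.4, 0.3, 0.7]
gripper_width: 6.1
finger_force: 0.0
```

```bash
python3 plan.py 443.5,-153.5,110,-1.51
```

```text
t 10.75 pos [633.1 139.9 117.7] q [ 0.18  0.28  1.77 -0.    1.07  1.54] w 6.1 F [1.4 0.3 0.7]
443.5,-153.5,110,-1.51 turn [-0.03 -0.79  8.43] shift cm [-24.619  24.789   0.446]
```

The fingers hadn't closed yet when the lift began. I'll reopen, check the relay and retry with a longer close.

>>> {"api": "arm_command", "payload": {
  "increments": "0 0 0 0 0 0 0.6;0 0 0 0 0 0 0.6;0 0 0 0 0 0 0.6;0 0 0 0 0 0 0.6;0 0 0 0 0 0 0.6;0 0 0 0 0 0 0.6;0 0 0 0 0 0 0.6;0 0 0 0 0 0 0.6"
}}

```text
t: 11.42
position: [627.2, 138.8, 107.8]
eef_rot: [[0.978, 0.206, -0.001], [0.206, -0.978, -0.0], [-0.001, -0.0, -1.0]]
wrist_force: [-0.8, -0.0, 0.1]
gripper_width: 52.3
finger_force: 0.0
```

```bash
python3 plan.py 627.5,139.5,20,-1.37;  python3 - <<'E'
from h import *
a=load('w5')['pixels'].astype(int); c=snap('wrist','w6'); b=c['pixels'].astype(int)
r=np.s_[150:225,230:275]
print(np.abs(a-b)[r].mean(), [np.argwhere(x[r].max(2)<50).mean(0).round(1) for x in(a,b)],[(x[r].max(2)<50).sum() for x in(a,b)])
E
```

```text
t 11.42 pos [627.2 138.8 107.8] q [0.18 0.29 1.78 0.   1.07 1.54] w 52.3 F [-0.8 -0.   0.1]
627.5,139.5,20,-1.37 turn [-0.    0.06  0.41] shift cm [ 0.053 -0.061  8.785]
3.5914074074074076 [array([37., 23.]), array([36.9, 23. ])] [np.int64(665), np.int64(663)]
```

Relay unmoved. Retry.

>>> {"api": "arm_command", "payload": {
  "increments": "0 0 0 0 0 4 0.4;0 0 0 0 0 8 0.4;0 0 0 0 0 8.8 0.4;0 0 0 0 0 8.8 0;0 0 0 0 0 8.8 0;0 0 0 0 0 8.8 0;0 0 0 0 0 8.8 0;0 0 0 0 0 8.8 0;0 0 0 0 0 8.8 0;0 0 0 0 0 8.8 0"
}}

```text
t: 12.3
position: [629.4, 139.3, 22.9]
eef_rot: [[0.978, 0.206, 0.004], [0.206, -0.978, 0.001], [0.004, 0.0, -1.0]]
wrist_force: [0.1, 1.0, 6.7]
gripper_width: 15.4
finger_force: 30.0
```

```bash
python3 plan.py 443.5,-153.5,110,-1.51
```

```text
t 12.3 pos [629.4 139.3  22.9] q [0.18 0.38 1.83 0.   0.92 1.54] w 15.4 F [0.1 1.  6.7]
443.5,-153.5,110,-1.51 turn [-0.02 -0.24  8.43] shift cm [-24.198  24.809  -8.811]
```

>>> {"api": "arm_command", "payload": {
  "increments": "0 0 0 0 0 -4 0;0 0 0 0 0 -8.5 0;0 0 0 0 0 -9 0;0 0 8.4 -24 24.8 -9 0;0 0 8.4 -24 24.8 -9 0;0 0 8.4 -24 24.8 -9 0;0 0 8.4 -24 24.8 -9 0;0 0 8.4 -24 24.8 -9 0;0 0 8.4 -24 24.8 -9 0;0 0 8.4 -24 24.8 -9 0;0 0 8.4 -24 24.8 -9 0;0 0 8.4 -24 24.8 -9 0"
}}

```text
t: 13.3
position: [440.7, -156.6, 110.4]
eef_rot: [[0.998, 0.058, -0.001], [0.058, -0.998, -0.002], [-0.001, 0.001, -1.0]]
wrist_force: [-0.1, 0.2, -0.2]
gripper_width: 15.1
finger_force: 30.0
```

>>> {"api": "arm_command", "payload": {
  "increments": "0 0 0 0 0 0 0;0 0 0 0 0 0 0"
}}

```text
t: 13.47
position: [444.0, -153.6, 110.8]
eef_rot: [[0.998, 0.059, 0.001], [0.059, -0.998, 0.0], [0.001, -0.0, -1.0]]
wrist_force: [0.3, 0.0, 0.1]
gripper_width: 14.9
finger_force: 30.0
```

```bash
python3 plan.py 443.5,-153.5,25,-1.51;  python3 -c "
from h import *
s=snap('side','s4');c=snap('wrist','w7')
a=s['pixels'][110:330,130:460]
cv2.imwrite('pics/m4.png',np.hstack([cv2.resize(a,(400,267)),cv2.resize(c['pixels'],(400,300))[:267]]))"
```

```text
t 13.47 pos [ 444.  -153.6  110.8] q [-0.39 -0.03  2.14  0.    1.03  1.12] w 14.9 F [0.3 0.  0.1]
443.5,-153.5,25,-1.51 turn [-0.02 -0.06 -0.11] shift cm [-5.300e-02 -6.000e-03  8.576e+00]
```

View pics/m4.png

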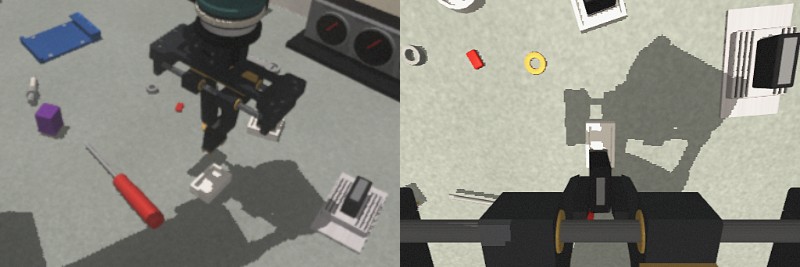

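Slim relay is upright at (600,180), over its holder at (600,140). Lowering carefully.

>>> {"api": "arm_command", "payload": {
  "increments": "0 0 0 0 0 4 0;0 0 0 0 0 7.5 0;0 0 0 0 0 8.3 0;0 0 0 0 0 8.3 0;0 0 0 0 0 8.3 0"
}}

```text
t: 13.98
position: [444.6, -152.0, 27.4]
eef_rot: [[0.998, 0.064, -0.001], [0.064, -0.998, 0.001], [-0.001, -0.001, -1.0]]
wrist_force: [0.5, -0.1, -0.2]
gripper_width: 15.9
finger_force: 30.0
```

>>> {"api": "arm_command", "payload": {
  "increments": "0 0 0 0 0 0.2 0;0 0 0 0 0 0.2 0;0 0 0 0 0 0.2 0.6;0 0 0 0 0 0.2 0.6;0 0 0 0 0 0.2 0.6;0 0 0 0 0 0.2 0.6;0 0 0 0 0 0.2 0.6;0 0 0 0 0 -4 0.6;0 0 0 0 0 -8 0.7;0 0 0 0 0 -11 0.7;0 0 0 0 0 -11 0.7;0 0 0 0 0 -11 0.7"
}}

```text
t: 14.98
position: [445.7, -154.2, 140.0]
eef_rot: [[0.998, 0.061, 0.005], [0.061, -0.998, -0.002], [0.005, 0.002, -1.0]]
wrist_force: [-0.5, 0.4, -0.3]
gripper_width: 61.6
finger_force: 0.0
```

```bash
python3 plan.py 550.5,-327.5,130,-1.426
```

```text
t 14.98 pos [ 445.7 -154.2  140. ] q [-0.39 -0.07  2.11 -0.    1.09  1.12] w 61.6 F [-0.5  0.4 -0.3]
550.5,-327.5,130,-1.426 turn [ 0.15 -0.28 -4.8 ] shift cm [ 9.403 17.935  1.085]
```

>>> {"api": "arm_command", "payload": {
  "increments": "0 0 -4.8 9.4 17.9 1 0.7;0 0 -4.8 9.4 17.9 1 0.7;0 0 -4.8 9.4 17.9 1 0.7;0 0 -4.8 9.4 17.9 1 0.7;0 0 -4.8 9.4 17.9 1 0.7;0 0 -4.8 9.4 17.9 1 0.7;0 0 -4.8 9.4 17.9 1 0.7;0 0 -4.8 9.4 17.9 1 0.7"
}}

```text
t: 15.65
position: [546.8, -325.0, 124.9]
eef_rot: [[0.99, 0.144, -0.004], [0.144, -0.99, 0.003], [-0.004, -0.004, -1.0]]
wrist_force: [0.6, 0.4, 0.0]
gripper_width: 61.9
finger_force: 0.0
```

```bash
python3 plan.py 550.5,-327.5,24,-1.426;  python3 -c "
from h import *
s=snap('side','s5');c=snap('wrist','w8')
a=s['pixels'][110:330,130:460]
cv2.imwrite('pics/m5.png',np.hstack([cv2.resize(a,(400,267)),cv2.resize(c['pixels'],(400,300))[:267]]))"
```

```text
t 15.65 pos [ 546.8 -325.   124.9] q [-0.58  0.26  1.78  0.    1.1   0.85] w 61.9 F [0.6 0.4 0. ]
550.5,-327.5,24,-1.426 turn [-0.2   0.21 -0.02] shift cm [ 0.363  0.334 10.089]
```

View pics/m5.png

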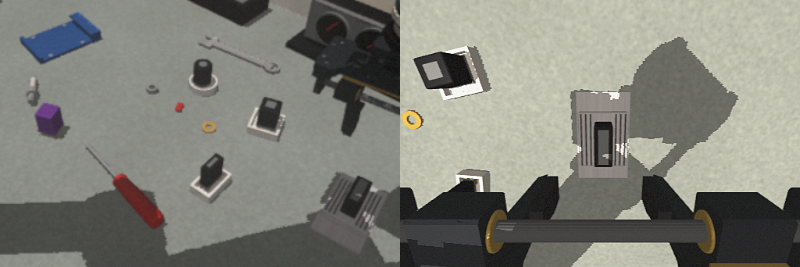

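All three relays are seated upright (left half: 203,75; 268,115; 212,172). The module is centred at (601,135) on the right. Settling, then grasp.

>>> {"api": "arm_command", "payload": {
  "increments": "0 0 0 0.1 0.1 0 0.7;0 0 0 0.1 0.1 0 0.7;0 0 0 0.1 0.1 0 0.7"
}}

```text
t: 16.0
position: [549.7, -326.4, 128.1]
eef_rot: [[0.989, 0.145, 0.001], [0.145, -0.989, -0.0], [0.0, 0.0, -1.0]]
wrist_force: [0.6, 0.3, 1.1]
gripper_width: 61.7
finger_force: 0.0
```

```bash
python3 plan.py 550.5,-327.5,25,-1.426;python3 - <<'E'
from fit import *
c=snap('wrist','w9'); n='module'
u=topix(c,np.vstack(M[n])@np.array([[.99,.144,0],[-.144,.99,0],[0,0,1]])+[550.5,-327.5,0]);a=np.floor(u.min(0)-12).astype(int);b=np.ceil(u.max(0)+12).astype(int)
x0,y0,x1,y1=[max(0,v) for v in(*a,*b)]; print(x0,y0,x1,y1)
g=c['pixels'][y0:y1,x0:x1]
# block fit
m=(g.max(2)<60).astype(np.uint8); nn,l,st,ce=cv2.connectedComponentsWithStats(m); print(st,ce.round(1))
cv2.imwrite('pics/c9.png',cv2.resize(g,None,fx=3,fy=3,interpolation=0))
cn=topix(c,np.array([[sx*60,sy*35,5] for sx in(-1,1) for sy in(-1,1)])@np.array([[.99,.144,0],[-.144,.99,0],[0,0,1]])+[550.5,-327.5,0])-[x0,y0]
print((cn*3).round())
E
```

```text
t 16.0 pos [ 549.7 -326.4  128.1] q [-0.57  0.26  1.77 -0.    1.1   0.85] w 61.7 F [0.6 0.3 1.1]
550.5,-327.5,25,-1.426 turn [ 0.03 -0.03  0.06] shift cm [ 0.056  0.114 10.31 ]
210 106 304 240
[[    0     0    94   134 11696]
 [   19    43     1     1     1]
 [   25    43     1    18    18]
 [   31    43     1    18    18]
 [   63    43     1     2     2]
 [   69    43     1     1     1]
 [   75    43     1     2     2]
 [   19    46     1    15    15]
 [   69    47     1     1     1]
 [   75    47     1     1     1]
 [   63    48     1     1     1]
 [   63    51     1    22    22]
 [   69    51     1    17    17]
 [   36    52    24    58   688]
 [   75    52     1    14    14]
 [   19    64     1     1     1]
 [   31    65     1     1     1]
 [   31    67     1     1     1]
 [   75    67     1     2     2]
 [   31    69     1     1     1]
 [   69    69     1     1     1]
 [   75    70     1     1     1]
 [   20    73     1     7     7]
 [   69    73     1     4     4]
 [   63    75     1     3     3]
 [   26    78     1     2     2]
 [   20    81     1     2     2]
 [   26    81   
[... 655 characters left out ...]
]
 [ 31.   51.5]
 [ 63.   43.5]
 [ 69.   43. ]
 [ 75.   43.5]
 [ 19.   53. ]
 [ 69.   47. ]
 [ 75.   47. ]
 [ 63.   48. ]
 [ 63.   61.5]
 [ 69.   59. ]
 [ 46.9  76.4]
 [ 75.   58.5]
 [ 19.   64. ]
 [ 31.   65. ]
 [ 31.   67. ]
 [ 75.   67.5]
 [ 31.   69. ]
 [ 69.   69. ]
 [ 75.   70. ]
 [ 20.   76. ]
 [ 69.   74.5]
 [ 63.   76. ]
 [ 26.   78.5]
 [ 20.   81.5]
 [ 26.   84. ]
 [ 63.   83.5]
 [ 20.   90.5]
 [ 26.   95. ]
 [ 32.   91.5]
 [ 68.   90.5]
 [ 68.   94. ]
 [ 20.   96. ]
 [ 32.   97.5]
 [ 68.  101.5]
 [ 74.   97. ]
 [ 62.   98. ]
 [ 32.  103. ]
 [ 62.  101. ]
 [ 74.  101.5]
 [ 62.  103. ]
 [ 62.  105.5]
 [ 26.  106. ]
 [ 74.  106. ]]
[[234. 365.]
 [ 49. 364.]
 [246.  39.]
 [ 39.  39.]]
```

View pics/c9.png

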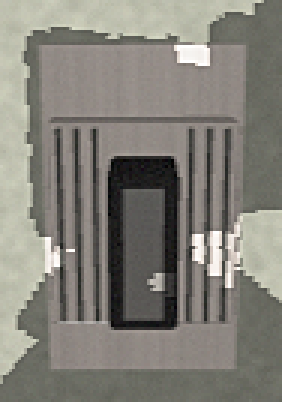

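Crop: flange edges at rows 44 and 369, against predicted 39/365, so the module is ~1.6 mm nearer at ≈(549,-327.5). TCP is already there. Grasping.

>>> {"api": "arm_command", "payload": {
  "increments": "0 0 0 0 0.1 4 0.5;0 0 0 0 0.1 8 0.5;0 0 0 0 0.1 10.2 0.5;0 0 0 0 0.1 10.2 0.5;0 0 0 0 0.1 10.2 0;0 0 0 0 0.1 10.2 0;0 0 0 0 0.1 10.2 0;0 0 0 0 0.1 10.2 0;0 0 0 0 0.1 10.2 0;0 0 0 0 0.1 10.2 0;0 0 0 0 0.1 10.2 0"
}}

```text
t: 16.97
position: [551.9, -329.2, 28.4]
eef_rot: [[0.99, 0.144, 0.004], [0.144, -0.99, -0.002], [0.004, 0.003, -1.0]]
wrist_force: [0.2, 1.5, 6.5]
gripper_width: 20.5
finger_force: 30.0
```

>>> {"api": "arm_command", "payload": {
  "increments": "0 0 0 0 0 -3 0;0 0 0 0 0 -6 0;0 0 0 0 0 -9 0;0 0 0 0 0 -12 0;0 0 0 0 0 -12 0;0 0 0 0 0 -12 0"
}}

```text
t: 17.47
position: [551.5, -329.2, 148.5]
eef_rot: [[0.989, 0.145, 0.005], [0.145, -0.989, -0.003], [0.004, 0.004, -1.0]]
wrist_force: [-0.6, -0.5, -2.6]
gripper_width: 20.6
finger_force: 30.0
```

```bash
python3 plan.py 480,0,145,-1.6 513.5,326,140,-1.716
```

```text
t 17.47 pos [ 551.5 -329.2  148.5] q [-0.58  0.25  1.75 -0.    1.13  0.85] w 20.6 F [-0.6 -0.5 -2.6]
480,0,145,-1.6 turn [ 0.2  -0.27  9.98] shift cm [ -2.319 -33.609   0.209]
513.5,326,140,-1.716 turn [ 0.19 -0.28 16.63] shift cm [  5.706 -65.385   0.619]
```

>>> {"api": "arm_command", "payload": {
  "increments": "0 0 16.6 5.7 -65.3 0.5 0;0 0 16.6 5.7 -65.3 0.5 0;0 0 16.6 5.7 -65.3 0.5 0;0 0 16.6 5.7 -65.3 0.5 0;0 0 16.6 5.7 -65.3 0.5 0;0 0 16.6 5.7 -65.3 0.5 0;0 0 16.6 5.7 -65.3 0.5 0;0 0 16.6 5.7 -65.3 0.5 0;0 0 16.6 5.7 -65.3 0.5 0;0 0 16.6 5.7 -65.3 0.5 0;0 0 16.6 5.7 -65.3 0.5 0;0 0 16.6 5.7 -65.3 0.5 0"
}}

```text
t: 18.47
position: [518.6, 172.4, 139.2]
eef_rot: [[0.99, -0.144, -0.004], [-0.144, -0.99, -0.001], [-0.004, 0.002, -1.0]]
wrist_force: [0.9, -0.2, -2.0]
gripper_width: 20.3
finger_force: 30.0
```

```bash
python3 plan.py 513.5,326,145,-1.716
```

```text
t 18.47 pos [518.6 172.4 139.2] q [ 0.28  0.09  1.96 -0.    1.1   1.99] w 20.3 F [ 0.9 -0.2 -2. ]
513.5,326,145,-1.716 turn [0.1  0.2  0.03] shift cm [ -2.717 -15.125  -0.597]
```

>>> {"api": "arm_command", "payload": {
  "increments": "0 0 0 0 0 0 0;0 0 0 0 0 0 0"
}}

```text
t: 18.63
position: [518.8, 172.7, 139.3]
eef_rot: [[0.99, -0.139, -0.004], [-0.139, -0.99, -0.001], [-0.004, 0.002, -1.0]]
wrist_force: [0.0, -0.4, -1.5]
gripper_width: 20.2
finger_force: 30.0
```

```bash
python3 plan.py 513.5,326,145,-1.716; cat > w.py <<'E'
from fit import *
import sys
c=snap('wrist',sys.argv[1]); a=c['pixels']
# cradle
b=a.astype(int); m=((b[...,0]-b[...,2])>45).astype(np.uint8); nn,l,st,_=cv2.connectedComponentsWithStats(m); k=1+np.argmax(st[1:,4]); m=(l==k).astype(np.uint8)
cs,_=cv2.findContours(m,0,1); f=np.zeros_like(m); cv2.drawContours(f,cs,-1,1,-1); print(st[k])
S=2
r=fit([(c,f.astype(float),(0,0,512,384))],'cradle',[-.15],(514,326)); print(r)
o=a.copy(); mm=render(c,M['cradle'],r[0],(0,0,512,384)); cs,_=cv2.findContours((mm>.5).astype(np.uint8),0,1); cv2.drawContours(o,cs,-1,(0,255,255),1); cv2.imwrite(f'pics/{sys.argv[1]}o.png',o)
E
python3 w.py w10
```

```text
t 18.63 pos [518.8 172.7 139.3] q [ 0.28  0.09  1.96 -0.    1.1   1.99] w 20.2 F [ 0.  -0.4 -1.5]
513.5,326,145,-1.716 turn [0.11 0.21 0.3 ] shift cm [ -2.667 -15.109  -0.591]
[  62  134  109  124 9715]
(array([ 5.12132526e+02,  3.26129716e+02, -1.44151917e-01]), np.float64(0.08303818781133743))
```

View pics/w10o.png

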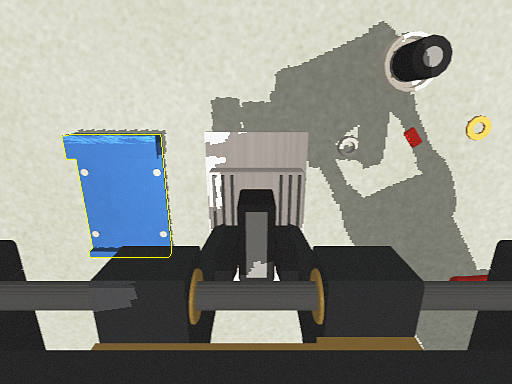

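Wrist view: cradle fit at (512–513.5, 326), yaw −0.144. The module's far flange edge is at row 132, columns 205–308. Checking the in-hand offset.

```bash
python3 - <<'E'
from h import *
c=load('w10'); s=sensors.read_state(); p=np.array(s['position']); R=np.array(s['eef_rot'])
g=cv2.cvtColor(c['pixels'],cv2.COLOR_BGR2GRAY).astype(int)
for x in (235,255,275,295): print(x, np.diff(g[124:140,x]).tolist())
for y in (150,160): print(y,[ (i,int(v)) for i,v in enumerate(np.diff(g[y,195:320])) if abs(v)>22])
for z in (113,117,121):
    q=toworld(c,[[205,131.5],[308.5,131.5]],z); m=q.mean(0); print(z,np.linalg.norm(q[1]-q[0]).round(1),'in tool axes',((m-p)@R).round(1), 'yaw',np.arctan2(*(q[0]-q[1])[[0,1]]).round(3))
E
```

```text
235 [-1, 3, 3, -2, -3, 4, -8, 34, 13, -3, 0, 2, 1, -3, -3]
255 [-4, 1, 2, 1, 2, -2, -7, 39, 12, -5, 0, 1, -2, 2, 0]
275 [1, 3, -1, -3, -1, -3, -8, 40, 12, -5, 2, -2, 2, -1, -1]
295 [-3, 5, 2, -4, 3, 3, -10, 35, 11, 0, -5, 3, -3, 2, -1]
150 [(10, -47), (112, -23)]
160 [(30, -107), (111, -23)]
113 70.8 in tool axes [56.7 -1.2 26.3] yaw 0.14
117 69.4 in tool axes [57.1 -1.3 22.3] yaw 0.14
121 67.9 in tool axes [57.5 -1.3 18.3] yaw 0.14
```

In hand, the module centre is ≈3 mm behind the TCP in tool x and its underside ≈28 mm below. Planning tilted waypoints from this.

```bash
cat > ins.py <<'E'
import sys; from h import *; from scipy.spatial.transform import Rotation as Ro
C=np.array([513,326.]); yaw=-.145; tm=np.array([3,-0.7,28])
s=sensors.read_state(); R=np.array(s['eef_rot']); p=np.array(s['position'])
Rz=Ro.from_rotvec([0,0,yaw]); Bt=np.diag([1.,-1,-1])
def pose(cx,cz,th):
    Rm=(Rz*Ro.from_rotvec([0,th,0])).as_matrix(); end=Rz.apply([cx,0,cz])+[*C,0]
    o=end-Rm@[60,0,0]; return o+Rm@tm, Rm@Bt
# actual module state
Rm=Rz.as_matrix().T@R@Bt; o=Rz.inv().apply(p-[*C,0]-R@Bt@tm); e=o+Rm@[60,0,0]
print('t',round(s['t'],2),'mod origin',o.round(1),'end',e.round(1),'th',round(np.arcsin(-Rm[2,0]),3),'F',np.round(s['wrist_force'],1),'w',round(s['gripper_width'],1))
for g in sys.argv[1:]:
    P,T=pose(*[float(v) for v in g.split(',')]); print(g,np.round(np.degrees(Ro.from_matrix(R.T@T).as_rotvec()),1),np.round(R.T@(P-p)/10,2))
E
python3 ins.py 42,45,.15
```

```text
t 18.68 mod origin [  25.4 -151.7  111.5] end [  85.4 -151.5  111.3] th 0.003 F [-0.4 -1.6 -1.5] w 20.8
42,45,.15 [ 0.1 -8.4  0.2] [ -3.8  -15.19   5.81]
```

>>> {"api": "arm_command", "payload": {
  "increments": "0 -8.4 0 -3.8 -15.2 5.8 0;0 -8.4 0 -3.8 -15.2 5.8 0;0 -8.4 0 -3.8 -15.2 5.8 0;0 -8.4 0 -3.8 -15.2 5.8 0;0 -8.4 0 -3.8 -15.2 5.8 0;0 -8.4 0 -3.8 -15.2 5.8 0;0 -8.4 0 -3.8 -15.2 5.8 0;0 -8.4 0 -3.8 -15.2 5.8 0"
}}

```text
t: 19.35
position: [505.9, 324.8, 83.8]
eef_rot: [[0.979, -0.146, -0.144], [-0.145, -0.989, 0.021], [-0.146, 0.001, -0.989]]
wrist_force: [0.1, 0.5, -1.3]
gripper_width: 20.5
finger_force: 30.0
```

```bash
python3 ins.py 42,45,.15 42,20,.15 42,12,.15; python3 - <<'E'
from h import *
w=snap('wrist','w11');s=snap('side','s6');a=s['pixels'][90:290,110:310]
cv2.imwrite('pics/m6.png',np.hstack([cv2.resize(a,(400,400)),cv2.resize(w['pixels'][:267,:],(400,209)).repeat(1,0) if 0 else cv2.copyMakeBorder(cv2.resize(w['pixels'][100:300,120:392],(400,294)),0,106,0,0,0)]))
E
```

```text
t 19.35 mod origin [-13.9  -1.5  56.5] end [45.5 -1.6 47.8] th 0.146 F [ 0.1  0.5 -1.3] w 20.5
42,45,.15 [ 0.  -0.2 -0.1] [-0.3  -0.15  0.31]
42,20,.15 [ 0.  -0.2 -0.1] [ 0.07 -0.15  2.78]
42,12,.15 [ 0.  -0.2 -0.1] [ 0.19 -0.15  3.57]
```

View pics/m6.png

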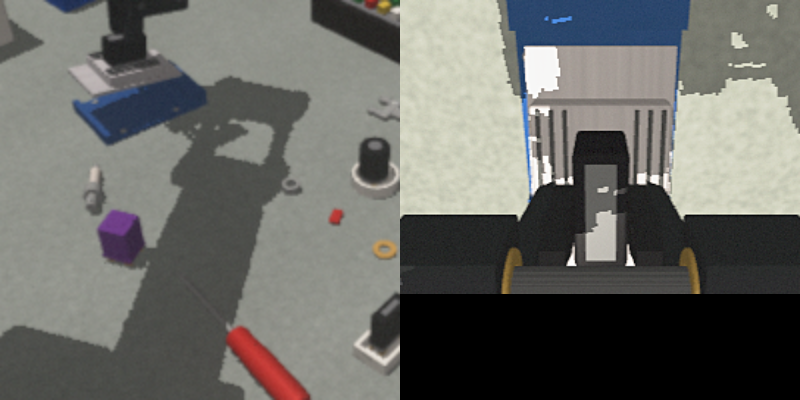

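Module is tilted, straight and laterally centred over the cradle (module edges 523–678, cradle 510–690 in the right half). One numeric check of the relative x.

```bash
python3 - <<'E'
from h import *; exec(open('ins.py').read().split('# actual')[0])
c=load('w11'); b=c['pixels'].astype(int); bl=((b[...,0]-b[...,2])>40)
for x in (215,235,255,275,295):
    r=np.flatnonzero(bl[:,x]); r=r[r<150]
    far=toworld(c,[[x,r.min()-.5]],21)[0]; 
    m=toworld(c,[[x,r.max()+.5]],52.5)[0]  # module end top edge height ~ now
    f=lambda q: Rz.inv().apply(q-[*C,0]).round(1)
    print(x,r.min(),r.max(),'cradle far edge (exp 72)',f(far)[:2],'module end top (exp ~46.3)',f(m)[:2])
for y in (110,115):
    r=np.flatnonzero(bl[y]); print('row',y,[Rz.inv().apply(toworld(c,[[v,y]],21 if y<112 else 21)[0]-[*C,0]).round(1).tolist() for v in(r.min()-.5,r.max()+.5)])
E
```

```text
215 86 130 cradle far edge (exp 72) [73.1 28. ] module end top (exp ~46.3) [47.4 25.5]
235 85 130 cradle far edge (exp 72) [73.8 13.3] module end top (exp ~46.3) [47.4 12. ]
255 85 130 cradle far edge (exp 72) [73.7 -1.4] module end top (exp ~46.3) [47.3 -1.4]
275 86 130 cradle far edge (exp 72) [ 73.  -16.1] module end top (exp ~46.3) [ 47.3 -14.9]
295 85 130 cradle far edge (exp 72) [ 73.7 -30.8] module end top (exp ~46.3) [ 47.3 -28.4]
row 110 [[55.5, 46.3, 21.0], [55.4, -47.5, 21.0]]
row 115 [[51.8, 45.9, 21.0], [51.6, -47.8, 21.0]]
```

>>> {"api": "arm_command", "payload": {
  "increments": "0 0 0 0 -0.1 1.5 0;0 0 0 0 -0.1 2.8 0;0 0 0 0.15 -0.1 3.4 0;0 0 0 0.15 -0.1 3.4 0;0 0 0 0.15 -0.1 3.4 0"
}}

```text
t: 19.87
position: [501.5, 327.7, 49.3]
eef_rot: [[0.979, -0.145, -0.146], [-0.143, -0.989, 0.02], [-0.147, 0.001, -0.989]]
wrist_force: [0.9, 0.1, -1.8]
gripper_width: 20.1
finger_force: 30.0
```

```bash
python3 ins.py 42,8,.15 52,8,.15 61,8,.15
```

```text
t 19.87 mod origin [-18.7   0.7  22. ] end [40.6  0.7 13.2] th 0.148 F [ 0.9  0.1 -1.8] w 20.1
42,8,.15 [ 0.1 -0.1 -0. ] [0.22 0.07 0.48]
52,8,.15 [ 0.1 -0.1 -0. ] [1.21 0.07 0.33]
61,8,.15 [ 0.1 -0.1 -0. ] [2.1  0.07 0.2 ]
```

>>> {"api": "arm_command", "payload": {
  "increments": "0 0 0 0.1 0 0.3 0;0 0 0 0.1 0 0.48 0;0 0 0 0.1 0 0.48 0;0 0 0 0.1 0 0.48 0"
}}

```text
t: 20.2
position: [502.4, 328.5, 45.2]
eef_rot: [[0.979, -0.144, -0.144], [-0.142, -0.99, 0.021], [-0.146, -0.0, -0.989]]
wrist_force: [-0.5, -0.1, -2.2]
gripper_width: 20.4
finger_force: 30.0
```

```bash
python3 ins.py 42,8,.15 52,8,.15 61,8,.15
```

```text
t 20.2 mod origin [-17.9   1.6  17.9] end [41.4  1.6  9.2] th 0.146 F [-0.5 -0.1 -2.2] w 20.4
42,8,.15 [-0.  -0.2  0. ] [0.08 0.16 0.09]
52,8,.15 [-0.  -0.2  0. ] [ 1.07  0.16 -0.06]
61,8,.15 [-0.  -0.2  0. ] [ 1.96  0.16 -0.19]
```

>>> {"api": "arm_command", "payload": {
  "increments": "0 0 0 0.5 0.1 0.02 0;0 0 0 1 0.1 -0.05 0;0 0 0 1 0.1 -0.05 0;0 0 0 1 0.1 -0.05 0"
}}

```text
t: 20.53
position: [512.6, 325.9, 44.2]
eef_rot: [[0.979, -0.145, -0.144], [-0.143, -0.989, 0.021], [-0.146, -0.0, -0.989]]
wrist_force: [0.3, -0.3, -2.2]
gripper_width: 20.4
finger_force: 30.0
```

```bash
python3 ins.py 52,8,.15 56,8,.15 61,8,.15
```

```text
t 20.53 mod origin [-7.4  0.6 16.9] end [52.   0.5  8.2] th 0.146 F [ 0.3 -0.3 -2.2] w 20.4
52,8,.15 [-0.  -0.2 -0. ] [ 0.02  0.05 -0.01]
56,8,.15 [-0.  -0.2 -0. ] [ 0.41  0.05 -0.06]
61,8,.15 [-0.  -0.2 -0. ] [ 0.91  0.05 -0.14]
```

No contact forces, and the end is under the lip. Continuing to 61.

>>> {"api": "arm_command", "payload": {
  "increments": "0 0 0 0.4 0.05 -0.06 0;0 0 0 0.9 0.05 -0.13 0;0 0 0 0.9 0.05 -0.13 0;0 0 0 0.9 0.05 -0.13 0"
}}

```text
t: 20.87
position: [521.3, 324.1, 44.1]
eef_rot: [[0.979, -0.145, -0.144], [-0.143, -0.989, 0.021], [-0.146, -0.0, -0.989]]
wrist_force: [-0.6, -0.5, -3.6]
gripper_width: 20.6
finger_force: 30.0
```

```bash
python3 ins.py 61,7.5,.1 61,7,.05 61,6.7,.02 61,6.5,0
```

```text
t 20.87 mod origin [ 1.5  0.  16.8] end [60.8  0.   8. ] th 0.146 F [-0.6 -0.5 -3.6] w 20.6
61,7.5,.1 [-0.   2.7 -0. ] [-0.1   0.    0.32]
61,7,.05 [-0.   5.5 -0. ] [-0.21  0.    0.66]
61,6.7,.02 [-0.   7.2 -0. ] [-0.27  0.    0.87]
61,6.5,0 [-0.   8.4 -0. ] [-0.31  0.    1.01]
```

>>> {"api": "arm_command", "payload": {
  "increments": "0 1.4 0 -0.05 0 0.2 0;0 2.7 0 -0.1 0 0.36 0;0 4.1 0 -0.15 0 0.52 0;0 5.5 0 -0.2 0 0.68 0;0 5.5 0 -0.2 0 0.68 0;0 5.5 0 -0.2 0 0.68 0"
}}

```text
t: 21.37
position: [517.3, 324.6, 37.6]
eef_rot: [[0.988, -0.144, -0.051], [-0.143, -0.99, 0.007], [-0.052, 0.0, -0.999]]
wrist_force: [0.0, 0.4, -2.2]
gripper_width: 20.7
finger_force: 30.0
```

```bash
python3 ins.py 61,6.7,.02 61,6.2,0
```

```text
t 21.37 mod origin [ 0.  -0.1  9.7] end [60.  -0.   6.7] th 0.052 F [ 0.   0.4 -2.2] w 20.7
61,6.7,.02 [0.  1.8 0.1] [ 0.02 -0.01  0.17]
61,6.2,0 [0.  3.  0.1] [-0.03 -0.01  0.34]
```

>>> {"api": "arm_command", "payload": {
  "increments": "0 1.5 0 0.05 0 0.12 0;0 3 0 0 0 0.3 0;0 3 0 0 0 0.34 0;0 3 0 0 0 0.34 0;0 3 0 0 0 0.34 0"
}}

```text
t: 21.78
position: [518.0, 324.7, 34.5]
eef_rot: [[0.99, -0.144, 0.001], [-0.144, -0.99, 0.0], [0.001, -0.0, -1.0]]
wrist_force: [-2.0, 0.5, -0.3]
gripper_width: 20.5
finger_force: 30.0
```

```bash
python3 ins.py 61,6,0
```

```text
t 21.78 mod origin [2.1 0.2 6.5] end [62.1  0.2  6.6] th -0.001 F [-2.   0.5 -0.3] w 20.5
61,6,0 [-0.  -0.1  0. ] [-0.11  0.02  0.05]
```

The floor is carrying the weight. Release and retreat.

>>> {"api": "arm_command", "payload": {
  "increments": "0 0 0 0 0 0.03 0.6;0 0 0 0 0 0.03 0.6;0 0 0 0 0 0.03 0.6;0 0 0 0 0 0 0.6;0 0 0 0 0 0 0.6;0 0 0 0 0 -4 0.6;0 0 0 0 0 -8 0.6;0 0 0 0 0 -12 0.6;0 0 0 0 0 -16 0.6;0 0 0 0 0 -16 0.6"
}}

```text
t: 22.62
position: [522.7, 327.5, 205.0]
eef_rot: [[0.989, -0.144, 0.016], [-0.144, -0.99, 0.008], [0.015, -0.01, -1.0]]
wrist_force: [1.3, 0.3, 1.1]
gripper_width: 53.1
finger_force: 0.0
```

```bash
python3 plan.py; python3 - <<'E'
from h import *; exec(open('ins.py').read().split('# actual')[0])
c=snap('wrist','w12'); b=c['pixels'].astype(int); bl=((b[...,0]-b[...,2])>40).astype(np.uint8)
u=topix(c,[Rz.apply(q)+[*C,0] for q in ([72,47,21],[72,-47,21],[-72,47,14],[-72,-47,14],[48,35,11],[48,-35,11],[-60,35,11],[-60,-35,11],[48,0,21],[0,0,58])])
print(u.round().tolist())
g=c['pixels'][100:300,130:400]
x0,y0=np.floor(u.min(0)-15).astype(int); x1,y1=np.ceil(u.max(0)+15).astype(int)
print(x0,y0,x1,y1); cv2.imwrite('pics/c12.png',cv2.resize(c['pixels'][max(y0,0):y1,max(x0,0):x1],None,fx=3,fy=3))
def tr(row):
    v=bl[row].astype(int); d=np.flatnonzero(np.diff(v)); return d.tolist()
for q in ([40,-20,11],[-45,0,11],[-52,0,11]):
    r=int(topix(c,[Rz.apply(q)+[*C,0]])[0,1]); print(q,r,tr(r),[Rz.inv().apply(toworld(c,[[v+1,r]],11 )[0]-[*C,0]).round(1)[:2].tolist() for v in tr(r)])
col=int(topix(c,[Rz.apply([-60,-25,11])+[*C,0]])[0,0]); d=np.flatnonzero(np.diff(bl[:,col].astype(int)));print('col',col,[(int(v),Rz.inv().apply(toworld(c,[[col,v+1]],11)[0]-[*C,0]).round(1)[0]) for v in d])
E
```

```text
t 22.62 pos [522.7 327.5 205. ] q [ 0.52  0.15  1.76 -0.    1.21  2.24] w 53.1 F [1.3 0.3 1.1]
[[222.0, 117.0], [299.0, 117.0], [226.0, 223.0], [294.0, 223.0], [233.0, 136.0], [287.0, 136.0], [235.0, 214.0], [285.0, 215.0], [260.0, 137.0], [260.0, 181.0]]
206 101 314 239
[40, -20, 11] 142 [40, 224, 232, 288, 296] [[39.5, 285.3], [40.0, 45.4], [40.0, 35.1], [40.1, -37.2], [40.1, -47.5]]
[-45, 0, 11] 204 [226, 228, 292, 294] [[-44.8, 45.2], [-44.8, 42.5], [-44.4, -45.5], [-44.4, -48.2]]
[-52, 0, 11] 209 [227, 234, 285, 293] [[-52.1, 44.1], [-52.1, 34.4], [-51.8, -36.1], [-51.7, -47.2]]
col 277 [(116, np.float64(71.4)), (136, np.float64(46.5)), (212, np.float64(-57.7)), (216, np.float64(-63.7)), (217, np.float64(-65.2)), (223, np.float64(-74.2))]
```

Module: rear end −57.7 (x≈+2), y≈−1, in line. A numeric check of the relays against their holders in the top and side views, then sign-off.

```bash
python3 - <<'E'
from fit import *
t,s=snap('top','t9'),snap('side','s9')
H=dict(relay_round=(611,10,0,5),relay_square=(607,-139,.365,5),relay_slim=(443.3,-153.5,.062,5))
for n,h in H.items():
  for c,nm in((t,'top'),(s,'side')):
    m0=np.vstack(M[n]); R=np.array([[np.cos(h[2]),-np.sin(h[2]),0],[np.sin(h[2]),np.cos(h[2]),0],[0,0,1]]); u=topix(c,m0@R.T+[h[0],h[1],5]); a=np.floor(u.min(0)-7).astype(int); b=np.ceil(u.max(0)+7).astype(int); r=(*a,*b)
    g=c['pixels'][a[1]:b[1],a[0]:b[0]].max(2); m=(g<75).astype(np.uint8); nn,l,st,_=cv2.connectedComponentsWithStats(m); k=1+np.argmax(st[1:,4]); cs,_=cv2.findContours((l==k).astype(np.uint8),0,1); f=np.zeros_like(m); cv2.drawContours(f,cs,-1,1,-1)
    def cost(p): q=render(c,M[n],(p[0],p[1],h[2],5),r); return 1-np.minimum(q,f).sum()/np.maximum(q,f).sum()
    o=minimize(cost,h[:2],method='Nelder-Mead',options=dict(initial_simplex=np.array([[0,0],[8,0],[0,8]])+h[:2])); print(n,nm,'offset',(o.x-h[:2]).round(1),round(o.fun,3))
E
```

```text
relay_round top offset [0.7 2.1] 0.167
relay_round side offset [0.1 3.1] 0.126
relay_square top offset [ 0.3 -0.4] 0.178
relay_square side offset [ 1.1 -0.1] 0.14
relay_slim top offset [2.7 2.7] 0.204
relay_slim side offset [1.2 2.6] 0.161
```

```bash
python3 -c "
from h import *
print(workorder.sign_off())"
```

```text
the job is handed in; nothing more can be done
None
```

The job is handed in: all three relays measured upright and within about 4 mm of their holder centres, and the module lies flat in the cradle about 2 mm off centre; sign-off returned no verdict.

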